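# Kickstand down, then hold the balancing robot upright

### The job

The class's two-wheeled balancing robot is switched off and lies back on its tail roller with its kickstand folded up. First swing the kickstand forward and over its snap point until it is fully down against its stop, while the robot still lies back; then take the robot by its carry handle, tip it up on its wheels until it stands upright, and finish while still gripping the handle, holding it upright and still so that its tilt sensor can be zeroed. Keep both wheels on the desk, do not let it fall over, and leave the other things on the desk alone.

Things in the scene. Friction and masses are not known exactly. Their poses are not given: they have to be found in the camera images.
- balancer: two-wheeled balancing robot, 1.0 to 1.4 kg, top-heavy: two black tyred wheels, radius 50 mm, 24 mm wide, centres 166 mm apart; between them three black decks 126 mm wide on stand-offs, the top one 56 mm deep, its top 123 mm above the axle. Origin: middle of the axle, 50 mm above the desk. Own axes: z up the frame (vertical when upright), -x to the front (kickstand side), y along the axle
- tail_roller (a point): centre of the rubber tail roller (radius 7 mm) at the robot's own (90, 0, 11) mm. At the start the robot leans 0.62 rad back (top towards its +x), resting on it and both wheels; about 2.5 N of forward pull at the handle tips it up. The unpowered gear motors lock the wheels to the frame, so tipping the robot rolls them along the desk (50 mm per rad)
- carry_handle: the robot's carry handle: a straight round rubber bar, 14 mm diameter, 90 mm long along the robot's y, on two thin posts. Origin: middle of the bar, at the robot's own (0, 0, 172) mm, 49 mm above the top deck; axes parallel to the robot's. Grip it across, fingers closing along the robot's front-back direction; it can turn in the fingers as the robot tips
- kickstand (a joint): angle of the kickstand, rad: 0 folded up (leg along the robot's own +z), 1.57 leg straight out to the front (-x), 3.40 fully down on its stop (foot down and slightly back). A snap spring pushes it to the nearer end: dead centre at about 1.65, resists with at most about 0.6 N at the foot; once past about 1.9 and let go it snaps down by itself
- kickstand_hinge (a point): centre of the kickstand's hinge pin, at the robot's own (-68, 0, 45) mm, between two steel bracket cheeks; the pin runs along the robot's y. The leg is an aluminium rod of 8 mm diameter
- kickstand_foot (a point): centre of the kickstand's rubber foot, 84 mm from the hinge: a ball of 18 mm diameter that turns easily between pinching fingers. Folded up it stands 40 mm in front of the top deck, level with the top deck, free all round. With the robot upright and the kickstand down it hangs about 5 mm above the desk and catches the robot at about 0.1 rad forward lean
- multimeter: pocket multimeter lying on the desk, 126x66x38 mm, bystander
- screwdriver: small screwdriver lying on the desk, 159 mm long, bystander
- notebook: spiral notebook lying on the desk, 210x152x14 mm, bystander
There are look-alikes about, which are no part of the job. Of the things that look like the balancer, the larger one is meant.

How it is judged:
On the way, in this order (a step that is already met when the one before it is completed fails the run):
1. the kickstand is fully down while the robot still lies back on its tail (value of joint kickstand above 3.2 rad and angle between balancer's own z axis and vertical above 0.4 rad), for 0.3 s.
2. the robot is held upright by its carry handle (angle between balancer's own z axis and vertical below 0.08 rad and contact force between the fingers and carry_handle above 1 N), for 0.3 s.
At the end, for the whole second after the job is handed in: The kickstand is fully down (joint above 3.2 rad), and the robot stands upright on its wheels (within 0.08 rad of vertical, axle 45 to 56 mm above the desk), at rest, with the fingers gripping the carry handle (more than 1 N of contact) through the last second (all of step 2 and value of joint kickstand above 3.2 rad and height (world z) of balancer between 0.045 and 0.056 m and linear speed of balancer below 0.02 m/s and angular speed of balancer below 0.1 rad/s); the arm keeps its last pose, push and grip.
It fails at once if the robot fell over or was tipped more than 0.9 rad (angle between balancer's own z axis and vertical above 0.9 rad).
It fails at once if the robot was lifted off the desk (height (world z) of balancer above 0.075 m).
It fails at once if the multimeter was disturbed (distance of multimeter from where it was at the start of the episode above 0.02 m).
It fails at once if the screwdriver was disturbed (distance of screwdriver from where it was at the start of the episode above 0.02 m).
It fails at once if the notebook was disturbed (distance of notebook from where it was at the start of the episode above 0.02 m).
It also fails if it takes over 54 s, if anything falls off the work surface, if the arm or the gripper's body presses on something with over 40 N, if the wrist force passes 120 N, or if a joint passes its speed limit or range.

### The arm

A 6-joint arm with a two-finger parallel gripper is mounted at the origin on a cart in front of the work surface, level with it; the furniture and walls round the work are solid. World frame = base frame: x ahead of the robot, y to its left, z up, the work surface at z = 0. Lengths are in m, angles in rad, forces in N, time in s.
With the tool pointing down it reaches from about 0.425 to 0.95 m from the base axis. Payload 3.5 kg.
Tool frame: the origin (TCP) lies between the finger pads; the fingertips stand 19 mm ahead of it and the grasp point (between the pads) is the TCP; z points along the fingers, y is the line along which they close (so a half turn about z gives the same grasp; the last joint's range is limited). The gripper opens to 85 mm and grips with 20 to 120 N. Pads are 22 mm wide; open, the fingers measure 114 mm over their backs; the gripper's body (76 mm by 85 mm) begins 54 mm behind the grasp point. The pads swing forward as they close: fully open they stand 13 mm farther back than shut.
Start: joints at [1.09, 0.286, 1.577, -0, 1.279, -0.15], TCP at [0.219, 0.638, 0.25] pointing down, gripper open.
Joint ranges: [-2.77, 2.77], [-0.9, 2.22], [0.21, 2.48], [-1.53, 4.67], [0.24, 2.81], [-2.84, 2.84]. Speed limits (rad/s): [2.79, 2.79, 3.14, 3.14, 3.14, 3.14].

### API

Orientations are given as a unit quaternion [x, y, z, w].
In Python, from plant import get_state, cams, ctrl gives the robot as it stands. The module is installed in compiled form; this text tells all that it offers.
- The arm moves only by the tool jog_arm, never from a script. Its argument "deltas" is text: rows parted by semicolons, each of 6 numbers parted by spaces: the shift along the world's x, y, z normalised to -1 to 1, where 1 is 0.02 m, then the turn, a rotation vector about the world's x, y, z normalised to -1 to 1, where 1 is 0.1 rad. In form: x y z ax ay az; .... A call has 1 to 20 rows; each row shifts and turns the commanded pose from where the row before left it; what a row does not reach is not made up. A row lasts 1/8 s, in which the tool goes at most 62.5 mm and 10.7 degrees, less where a joint would pass 70% of its speed; a pose out of reach is approached as far as the arm can. A call with a number of a shift or a turn outside -1 to 1 is refused whole. A call with a gripper value outside its range is refused whole. "gripper" is the opening, from 0 (shut) to 1 (fully open), set as the call begins (left out, the last holds). The fingers move at their own pace and stop on an object; "squeeze" is the grip in N (left out, the last holds). Time passes only in rows, so rows that do not move let the fingers close. It gives the time, the measured TCP pose, the force, the opening and the grip force at its end, in the units of the state.
- get_state(): the state, without advancing time (a new reading comes with each control period).
- cams.read_camera(name): name is "side" or "top" or "wrist"; returns a dict with "color" (384x512x3 uint8, blue, green, red), "vfov" (degrees; the focal length in pixels is half the picture's height over the tangent of half this angle, whatever the lens; pixels are square), "cx", "cy" (the principal point, pixels), "distortion" ([k1, k2, p1, p2, k3] as OpenCV has them; the pictures are not rectified), "rvec" (rotation vector, rad) and "tvec" (3), from world to camera coordinates, as OpenCV has them. Camera axes: x right, y down, z forward; pixel columns grow to the right and rows downward; lengths in m; the calibration is good to about 2 mm. A picture is of the moment at which its call begins. There is no depth.
- ctrl.sign_off(): hands the job in; it is judged then, once.
The state is a dict: "time": time; "qpos": joint angles; "dq": joint speeds; "joint_efforts": joint torques, N m; "eef_pos": TCP position; "tcp_rot": TCP orientation; "contact_force": force on the tool from outside, world axes, zero at the start; "wrist_torque": the same for the moment, N m; "opening": opening from 0.0 (shut) to 1.0 (fully open); "finger_force": force on a finger pad.
Only numpy, scipy, OpenCV 4.12 (cv2) and the standard library are available. Lean on these libraries where they do the work, as an engineer would, in place of code of your own. Each camera call takes 0.05 s, during which the arm holds its last target. There are 200 camera calls.

## Working session

There is one attempt and no reset: what is moved stays moved. The work goes in short steps, Python scripts to look and compute and a tool call to move; the robot and the scene stay as the last step left them, time stands still between calls to the robot, and variables do not carry over. Pictures are saved under pics/ and viewed, at most 10 in all, crops included, and the job is handed in when it is done.

Besides the shell and the picture viewer there is one more tool, called by a JSON object that holds its "op" and its "data". jog_arm: Moves the arm, as the interface text tells. Its arguments: {"type":"object","properties":{"deltas":{"type":"string"},"gripper":{"type":"number"},"squeeze":{"type":"number"}},"required":["deltas"]}

```bash
mkdir -p pics; cat > h.py <<'E'
import numpy as np, cv2
from plant import get_state, cams, ctrl
def cam(n):
    c=cams.read_camera(n); f=c["color"].shape[0]/2/np.tan(np.radians(c["vfov"])/2)
    c["K"]=np.array([[f,0,c["cx"]],[0,f,c["cy"]],[0,0,1.]]); c["R"]=cv2.Rodrigues(np.array(c["rvec"],float))[0]
    c["t"]=np.array(c["tvec"],float).ravel(); c["D"]=np.array(c["distortion"],float); return c
def ray(c,p):
    q=cv2.undistortPoints(np.array([[p]],float),c["K"],c["D"]).ravel()
    d=c["R"].T@np.array([q[0],q[1],1]); return -c["R"].T@c["t"], d/np.linalg.norm(d)
def onz(c,p,z):
    o,d=ray(c,p); return o+d*(z-o[2])/d[2]
def tri(c1,p1,c2,p2):
    o1,d1=ray(c1,p1);o2,d2=ray(c2,p2)
    s=np.linalg.lstsq(np.stack([d1,-d2],1),o2-o1,rcond=None)[0]
    a=o1+s[0]*d1;b=o2+s[1]*d2; return (a+b)/2,np.linalg.norm(a-b)
def proj(c,P): return cv2.projectPoints(np.array(P,float).reshape(-1,3),c["R"],c["t"],c["K"],c["D"])[0].reshape(-1,2)
E
python3 - <<'E'
from h import *
import pickle
d={}
for n in("side","top","wrist"):
    c=cam(n); d[n]=c; print(n,-c["R"].T@c["t"],c["vfov"],c["D"])
pickle.dump(d,open("c0.pkl","wb"))
for n in("side","top"): cv2.imwrite(f"pics/{n}0.png",cv2.resize(d[n]["color"],(800,600),interpolation=cv2.INTER_CUBIC))
print(get_state())
E
```

```text
side [ 1.41330042 -0.15760733  0.91688043] 49.0549409069068 [0.01720546 0.         0.         0.         0.        ]
top [ 0.41884555 -0.01363535  1.25579282] 47.97107270326309 [-0.14670705  0.          0.          0.          0.        ]
wrist [0.14637904 0.66357697 0.3728231 ] 69.21907647050341 [-0.06331682  0.          0.          0.          0.        ]
{'time': 0.15, 'qpos': array([ 1.08997893e+00,  2.86992897e-01,  1.57782059e+00, -2.42465202e-05,
        1.27861803e+00, -1.49975760e-01]), 'dq': array([ 0.00126652, -0.00058843, -0.00771929,  0.00045919,  0.00100593,
       -0.00056487]), 'joint_efforts': array([-6.52989300e-06, -4.06607330e+01, -2.93142182e+01, -2.32322482e-04,
        3.97082840e-03, -6.61067233e-06]), 'eef_pos': array([0.21900703, 0.6379837 , 0.24925532]), 'tcp_rot': array([ 1.64663895e-01,  9.86349307e-01, -8.77676036e-04, -2.74166877e-04]), 'contact_force': array([0.49944141, 0.38765466, 0.08288358]), 'wrist_torque': array([-0.0390626 , -0.02288794, -0.01687629]), 'finger_force': 0.0, 'opening': 1.0008927502792204}
```

View pics/side0.png

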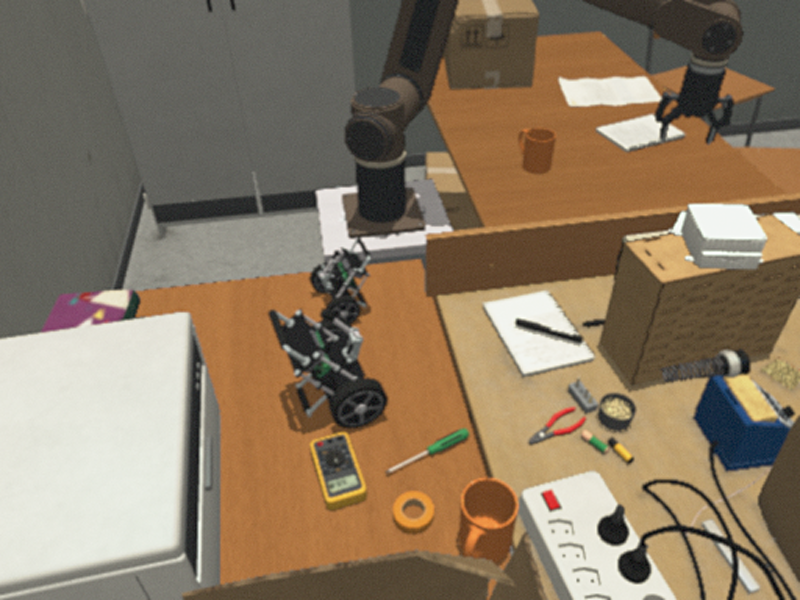

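View pics/top0.png

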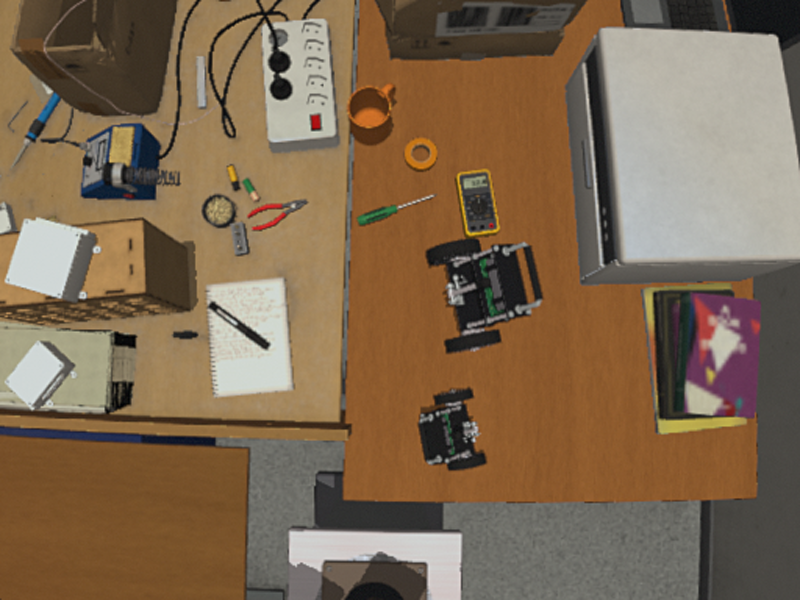

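The top picture (800×600) shows the large balancer around (485,290), with its handle bar at about (533,275) and its kickstand side at about (455,290). It leans back towards world -y. The small look-alike is at (450,430). The multimeter at (478,203) and screwdriver at (395,208) lie beyond the balancer in x. Next I'll zoom in.

```bash
python3 - <<'E'
from h import *
import pickle
d=pickle.load(open("c0.pkl","rb"))
o=[]
for n,(x,y) in dict(top=(266,142),side=(165,188)).items():
    im=cv2.resize(d[n]["color"][y:y+90,x:x+90],(400,400),interpolation=cv2.INTER_CUBIC)
    im=np.clip(im.astype(float)*1.6,0,255).astype(np.uint8)
    for k in range(0,90,10):
        p=int(k*400/90); cv2.line(im,(p,0),(p,5),(255,0,255),1);cv2.line(im,(0,p),(5,p),(255,0,255),1)
        cv2.putText(im,str(x+k),(p,14),0,.33,(255,0,255));cv2.putText(im,str(y+k),(6,p+4),0,.33,(255,0,255))
    o.append(im)
cv2.imwrite("pics/z0.png",np.hstack(o))
E
```

```text
(no output)
```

View pics/z0.png

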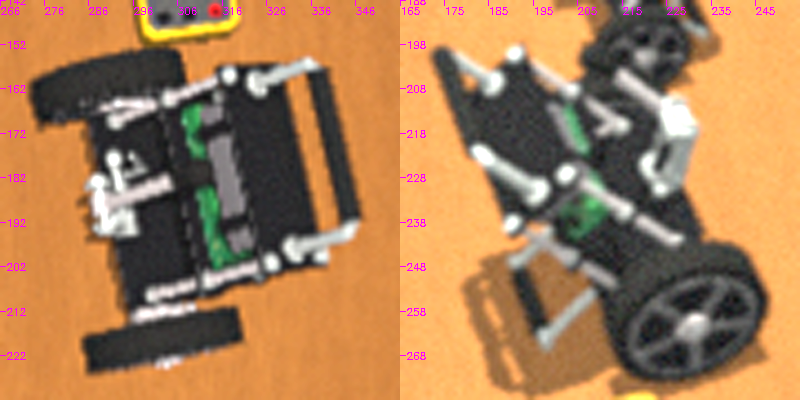

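```bash
cat > pose.py <<'E'
from h import *
def fit(hL,hR):   # handle ends: hL= own +y? end order unknown; returns frame
    pass
E
python3 - <<'E'
from h import *
import pickle
d=pickle.load(open("c0.pkl","rb"));T,S=d["top"],d["side"]
g=lambda u,v:(266+u/4.444-.4,142+v/4.444-.4)
s=lambda u,v:(165+(u-400)/4.444-.4,188+v/4.444-.4)
A,ea=tri(T,g(318,68),S,s(484,160)); B,eb=tri(T,g(350,220),S,s(440,50))
print("ends",A,ea,B,eb,np.linalg.norm(A-B)); H=(A+B)/2; print("H",H)
F,ef=tri(T,g(185,181),S,s(612,66)); print("foot",F,ef)
# wheels outer: top-view centres of wheel tops at z=.1
for p in[(108,88),(163,340)]: print("wheel",onz(T,g(*p),.1))
y=(A-B);y[2]=0;y/=np.linalg.norm(y)
X=np.array([y[1],-y[0],0]); X=X*np.sign(-X[1]); print("X",X,"ang",np.degrees(np.arctan2(X[1],X[0])))
th=.62
def W(o,p): 
    Y=np.cross([0,0,1],X); return o+p[1]*Y+X*(p[0]*np.cos(th)+p[2]*np.sin(th))+np.array([0,0,-p[0]*np.sin(th)+p[2]*np.cos(th)])
O=H-W(np.zeros(3),(0,0,.172)); print("O",O)
O[2]=.05
for k,p in dict(handle=(0,0,.172),foot=(-.068,0,.129),hinge=(-.068,0,.045),legtip=(-.068,0,.1),w1=(0,.083,0),w2=(0,-.083,0)).items():
    P=W(O,p); a=proj(T,P)[0];b=proj(S,P)[0]
    print(k,P.round(4),((a-[265.6,141.6])*4.444).round(),((b-[164.6,187.6])*4.444+[400,0]).round())
E
```

```text
ends [ 0.64777795 -0.23521026  0.18441651] 0.0017265743286980668 [ 0.55906967 -0.25457169  0.19205738] 0.0041219646002787465 0.09111754303081367
H [ 0.60342381 -0.24489098  0.18823695]
foot [ 0.58042235 -0.15871558  0.18307218] 0.0018501877377259095
wheel [ 0.64944598 -0.12304113  0.1       ]
wheel [ 0.49525937 -0.15830993  0.1       ]
X [ 0.21323957 -0.97699994  0.        ] ang -77.6877330669348
O [ 0.58211306 -0.14725151  0.04824985]
handle [ 0.6034 -0.2449  0.19  ] [336. 143.] [462. 101.]
foot [ 0.5863 -0.1664  0.1945] [200. 168.] [596.  60.]
hinge [ 0.5759 -0.1187  0.1261] [104. 201.] [683. 122.]
legtip [ 0.5827 -0.1499  0.1709] [165. 180.] [627.  82.]
w1 [ 0.6632 -0.1296  0.05  ] [111.  82.] [689. 314.]
w2 [ 0.501 -0.165  0.05 ] [164. 336.] [610. 137.]
```

The ray fit agrees with the text: bar length 91 mm against 90, handle height 188 mm against 190, and the predicted wheel pixels match. I'm moving above the kickstand foot with the fingers set to close along the axle.

{"op": "jog_arm", "data": {"deltas": "0.4 -0.8 1 0 0 0; 0.45 -1 1 0 0 -0.25; 0.45 -1 1 0 0 -0.25; 0.45 -1 1 0 0 -0.25; 0.45 -1 0 0 0 -0.25; 0.45 -1 0 0 0 -0.25; 0.45 -1 0 0 0 -0.25; 0.45 -1 0 0 0 -0.25; 0.45 -1 0 0 0 -0.25; 0.45 -1 0 0 0 -0.25; 0.45 -1 0 0 0 -0.25; 0.45 -1 0 0 0 -0.25; 0.45 -1 0 0 0 -0.25; 0.45 -1 0 0 0 -0.25; 0.45 -1 0 0 0 -0.25; 0.45 -1 0 0 0 -0.25; 0.45 -1 0 0 0 -0.25; 0.45 -1 0 0 0 -0.25; 0.45 -1 0 0 0 -0.25; 0.45 -1 0 0 0 -0.25", "gripper": 1}}

```text
time: 2.65
eef_pos: [0.3984, 0.241, 0.3303]
tcp_rot: [0.393, 0.92, 0.0, 0.0]
contact_force: [-0.2, -0.2, 1.0]
opening: 0.996
finger_force: 0.0
```

{"op": "jog_arm", "data": {"deltas": "0.45 -1 0 0 0 -0.3; 0.45 -1 0 0 0 -0.3; 0.45 -1 0 0 0 -0.3; 0.45 -1 0 0 0 -0.3; 0.45 -1 0 0 0 -0.3; 0.45 -1 0 0 0 -0.3; 0.45 -1 0 0 0 -0.3; 0.45 -1 0 0 0 -0.3; 0.45 -1 0 0 0 -0.3; 0.45 -1 0 0 0 -0.3; 0.45 -1 0 0 0 -0.3; 0.45 -1 0 0 0 -0.3; 0.45 -1 0 0 0 -0.3; 0.45 -1 0 0 0 -0.3; 0.45 -1 0 0 0 -0.3; 0.45 -1 0 0 0 -0.3; 0.45 -1 0 0 0 -0.3; 0.45 -0.6 0 0 0 -0.3; 0 0 0 0 0 0"}}

```text
time: 5.03
eef_pos: [0.5607, -0.1104, 0.33]
tcp_rot: [0.624, 0.782, -0.0, -0.0]
contact_force: [0.1, -0.3, -0.3]
opening: 1.006
finger_force: 0.0
```

```bash
python3 - <<'E'
from h import *
import pickle
c=cam("wrist"); pickle.dump(c,open("w1.pkl","wb"))
cv2.imwrite("pics/w1.png",cv2.resize(np.clip(c["color"]*1.5,0,255).astype(np.uint8),(800,600),interpolation=cv2.INTER_CUBIC))
s=get_state();print(s["eef_pos"],s["tcp_rot"],s["time"],s["qpos"],s["contact_force"])
for P in([.5863,-.1664,.1945],[.6034,-.2449,.19],[.5759,-.1187,.1261]): print(proj(c,P)*1.5625)
E
```

```text
[ 0.56038469 -0.10973474  0.33008466] [ 6.23386043e-01  7.81914092e-01  4.14718252e-05 -4.37623941e-04] 5.075 [-3.71144163e-01  6.06059693e-03  1.74499608e+00  3.44991393e-04
  1.39134698e+00 -5.95870609e-01] [0.33743426 0.22969926 0.43907748]
[[411.09363359 382.96035355]]
[[408.30448562 477.32406104]]
[[408.90295224 285.16504574]]
```

View pics/w1.png

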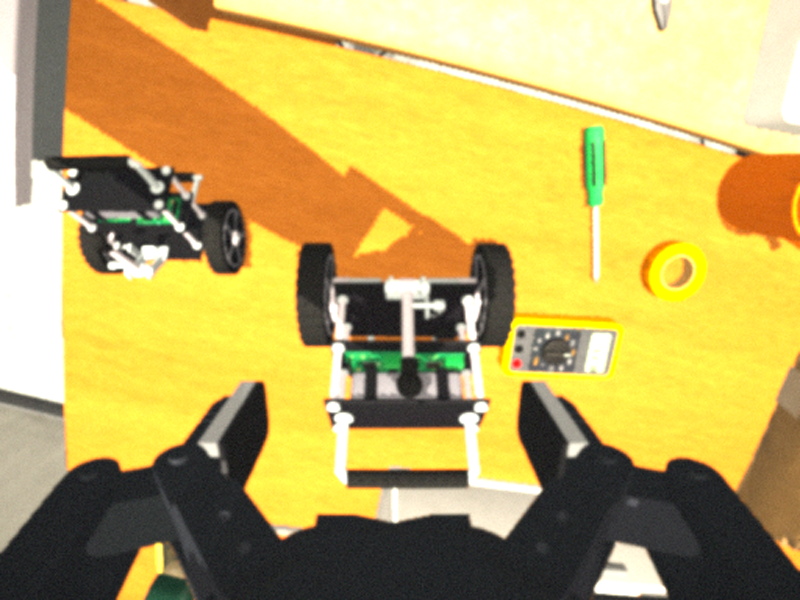

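The wrist view shows the foot at (410,383) and the handle at (408,479), against predictions of (411,383) and (408,477), so the pose is confirmed. Next I descend and pinch the foot.

{"op": "jog_arm", "data": {"deltas": "0.43 -0.95 -0.3 0 0 0; 0.43 -0.95 -0.3 0 0 0; 0.44 -0.94 -0.3 0 0 -0.1; 0 0 -1 0 0 0; 0 0 -1 0 0 0; 0 0 -1 0 0 0; 0 0 -1 0 0 0; 0 0 -1 0 0 0; 0 0 -1 0 0 0; 0 0 0 0 0 0", "gripper": 0.6}}

```text
time: 6.32
eef_pos: [0.585, -0.1658, 0.1896]
tcp_rot: [0.627, 0.779, -0.001, -0.002]
contact_force: [0.1, -0.8, -0.1]
opening: 0.602
finger_force: 0.0
```

{"op": "jog_arm", "data": {"deltas": "0 0 0 0 0 0; 0 0 0 0 0 0; 0 0 0 0 0 0; 0 0 0 0 0 0; 0 0 0 0 0 0; 0 0 0 0 0 0", "gripper": 0.1, "squeeze": 20}}

```text
time: 7.08
eef_pos: [0.586, -0.1671, 0.1937]
tcp_rot: [0.627, 0.779, -0.001, 0.0]
contact_force: [-3.8, -1.6, 3.9]
opening: 0.192
finger_force: 19.6
```

```bash
python3 - <<'E'
from h import *
c=cam("wrist")
cv2.imwrite("pics/w2.png",np.clip(c["color"]*1.5,0,255).astype(np.uint8))
s=get_state();print(s["eef_pos"],s["contact_force"],s["opening"],s["finger_force"])
for P in([.5863,-.1664,.1945],[.6034,-.2449,.19]): print(proj(c,P))
X=np.array([.2132,-.977]);O=np.array([.5821,-.1473])
for q in np.arange(0,2.41,.2):
    a=.62-q; r=-.0292+.084*np.sin(a); print(round(q,2),(O+X*r).round(4),round(.126+.084*np.cos(a),4))
E
```

```text
[ 0.5859902  -0.16710647  0.19365379] [-5.18947315 -2.4714207   3.80015953] 0.19008063912551942 19.557108879089355
[[251.7201992  265.28537131]]
[[251.56387338 372.35840014]]
0.0 [ 0.5863 -0.1665] 0.1944
0.2 [ 0.5832 -0.1522] 0.2027
0.4 [ 0.5798 -0.1367] 0.208
0.6 [ 0.5762 -0.1204] 0.21
0.8 [ 0.5727 -0.1041] 0.2086
1.0 [ 0.5692 -0.0883] 0.204
1.2 [ 0.5661 -0.0738] 0.1963
1.4 [ 0.5633 -0.0611] 0.1857
1.6 [ 0.561  -0.0506] 0.1728
1.8 [ 0.5593 -0.0429] 0.158
2.0 [ 0.5583 -0.0382] 0.1419
2.2 [ 0.558  -0.0367] 0.1252
2.4 [ 0.5584 -0.0385] 0.1086
```

View pics/w2.png

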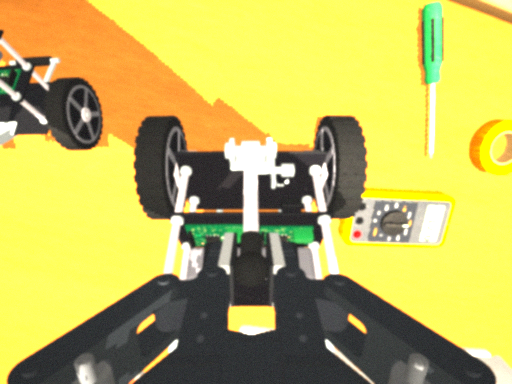

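The wrist picture shows the foot ball (about (252,262)) pinched centrally between the pads. Next I'll swing it along the computed arc in half steps.

{"op": "jog_arm", "data": {"deltas": "-0.11 0.35 0.22 0 0 0; -0.11 0.36 0.2 0 0 0; -0.09 0.38 0.15 0 0 0; -0.09 0.39 0.12 0 0 0; -0.09 0.41 0.07 0 0 0; -0.09 0.41 0.03 0 0 0; -0.09 0.41 -0.02 0 0 0; -0.09 0.41 -0.05 0 0 0; -0.09 0.4 -0.1 0 0 0; -0.09 0.39 -0.13 0 0 0; 0 0 0 0 0 0"}}

```text
time: 8.5
eef_pos: [0.5676, -0.0872, 0.202]
tcp_rot: [0.627, 0.779, 0.001, 0.0]
contact_force: [-0.9, -0.4, 3.1]
opening: 0.189
finger_force: 20.1
```

{"op": "jog_arm", "data": {"deltas": "-0.08 0.37 -0.14 0 0 0; -0.08 0.36 -0.18 0 0 0; -0.07 0.33 -0.24 0 0 0; -0.07 0.31 -0.28 0 0 0; -0.06 0.27 -0.31 0 0 0; -0.06 0.25 -0.33 0 0 0; -0.04 0.2 -0.36 0 0 0; -0.04 0.18 -0.38 0 0 0; -0.03 0.13 -0.4 0 0 0; -0.02 0.1 -0.41 0 0 0; -0.01 0.05 -0.42 0 0 0; 0 0.02 -0.42 0 0 0; 0 0 0 0 0 0"}}

```text
time: 10.12
eef_pos: [0.5554, -0.037, 0.1234]
tcp_rot: [0.627, 0.779, -0.001, -0.001]
contact_force: [-0.1, 1.1, -0.3]
opening: 0.186
finger_force: 20.4
```

{"op": "jog_arm", "data": {"deltas": "0 0 0 0 0 0; 0 0 0 0 0 0; 0 0 0 0 0 0; 0 0 0 0 0 0; 0 0 0 0 0 0; 0 0.3 1 0 0 0; 0 0.3 1 0 0 0; 0 0.3 1 0 0 0; 0 0.3 1 0 0 0; 0 0.3 1 0 0 0; 0 0 1 0 0 0; 0 0 1 0 0 0; 0 0 1 0 0 0; 0 0 0 0 0 0", "gripper": 0.6}}

```text
time: 11.88
eef_pos: [0.5572, -0.0072, 0.2874]
tcp_rot: [0.627, 0.779, 0.001, 0.002]
contact_force: [-0.6, 0.7, 0.8]
opening: 0.597
finger_force: 0.0
```

```bash
python3 - <<'E'
from h import *
import pickle
d={n:cam(n) for n in("side","top","wrist")}; pickle.dump(d,open("c1.pkl","wb"))
s=get_state();print(s["time"],s["eef_pos"],s["qpos"],s["contact_force"])
o=[]
for n,(x,y) in dict(top=(256,137),side=(155,183)).items():
    im=cv2.resize(d[n]["color"][y:y+100,x:x+100],(400,400),interpolation=cv2.INTER_CUBIC)
    o.append(np.clip(im.astype(float)*1.6,0,255).astype(np.uint8))
cv2.imwrite("pics/z1.png",np.hstack(o))
T,S=d["top"],d["side"]
X=np.array([.2132,-.977]);O=np.array([.5821,-.1473])
for q in(2.2,3.4):
    a=.62-q;P=[*(O+X*(-.0292+.084*np.sin(a))),.126+.084*np.cos(a)]; print(q,P,(proj(T,P)-[256,137])*4,(proj(S,P)-[155,183])*4+[400,0],proj(d["wrist"],P))
E
```

```text
12.025 [ 0.55577179 -0.00683751  0.28378183] [-1.94842311e-01 -7.73764675e-04  1.83546339e+00 -1.85817617e-05
  1.30857711e+00 -4.09637699e-01] [0.16144293 0.46493948 0.28757776]
2.2 [np.float64(0.5579665185003833), np.float64(-0.03670707586714138), np.float64(0.1252269023654201)] [[  7.25651408 222.96339003]] [[807.97891003  97.47541175]] [[246.87161514 209.28336951]]
3.4 [np.float64(0.5695390650928709), np.float64(-0.08973886770982577), np.float64(0.04743189476585795)] [[ 80.1229446  221.91773711]] [[739.6735423  197.11564187]] [[247.87170547 225.80087972]]
```

View pics/z1.png

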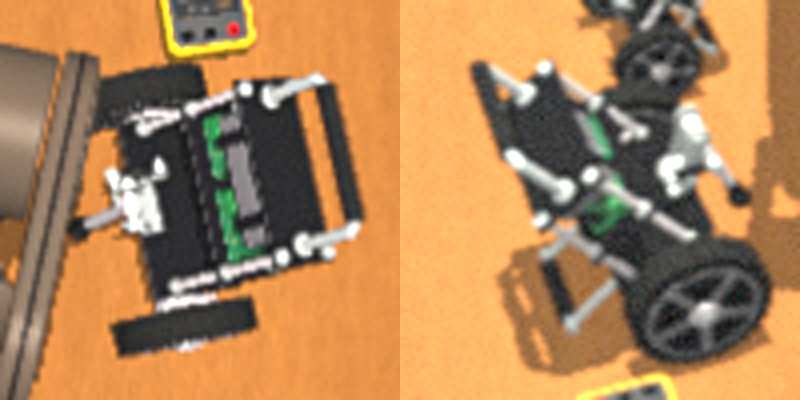

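The side crop shows the foot at (739,195), which matches the prediction for 3.40 rad (740,197), so the kickstand is fully down. Before gripping I'll check the handle again and the clearance to the white oven beside it.

```bash
python3 - <<'E'
from h import *
import pickle
d=pickle.load(open("c1.pkl","rb"));T,S=d["top"],d["side"]
g=lambda u,v:(256+u/4-.4,137+v/4-.4); s=lambda u,v:(155+(u-400)/4-.4,183+v/4-.4)
A,e1=tri(T,g(325,84),S,s(512,157));B,e2=tri(T,g(354,222),S,s(478,67));print(A,B,e1,e2,(A+B)/2,np.linalg.norm(A-B))
k=1/1.5625
print("oven corner",tri(T,(608*k,262*k),S,(190*k,315*k)))
for p in[(580,283),(568,75)]: print("oven base",onz(T,(p[0]*k,p[1]*k),0))
X=np.array([.2132,-.977]);O=np.array([.5821,-.1473])
for th in np.arange(.62,-.03,-.062): print(round(th,3),(O+X*(-.05*(.62-th)+.172*np.sin(th))).round(4),round(.05+.172*np.cos(th),4))
E
```

```text
[ 0.64514957 -0.23530957  0.18782945] [ 0.55700875 -0.25423303  0.18852275] 0.0014403283743118836 0.0032182501747840863 [ 0.60107916 -0.2447713   0.1881761 ] 0.09015198852416816
oven corner (array([ 0.61267105, -0.36251107,  0.24524378]), np.float64(0.020652138597064006))
oven base [ 6.16555510e-01 -3.77418324e-01  2.22044605e-16]
oven base [ 1.04285938 -0.3641806   0.        ]
0.62 [ 0.6034 -0.2449] 0.19
0.558 [ 0.6009 -0.2332] 0.1959
0.496 [ 0.5982 -0.2212] 0.2013
0.434 [ 0.5955 -0.2089] 0.2061
0.372 [ 0.5928 -0.1963] 0.2102
0.31 [ 0.59   -0.1834] 0.2138
0.248 [ 0.5871 -0.1704] 0.2167
0.186 [ 0.5843 -0.1572] 0.219
0.124 [ 0.5813 -0.1439] 0.2207
0.062 [ 0.5784 -0.1305] 0.2217
0.0 [ 0.5755 -0.117 ] 0.222
```

{"op": "jog_arm", "data": {"deltas": "0.14 -0.74 0.1 0 0 -0.98; 0.14 -0.74 0.1 0 0 -0.98; 0.14 -0.74 0.1 0 0 -0.98; 0.14 -0.74 0.1 0 0 -0.98; 0.14 -0.74 0.1 0 0 -0.98; 0.14 -0.74 0.1 0 0 -0.98; 0.14 -0.74 0.1 0 0 -0.98; 0.14 -0.74 0.1 0 0 -0.98; 0.14 -0.74 0 0 0 -0.98; 0.14 -0.74 0 0 0 -0.98; 0.14 -0.74 0 0 0 -0.98; 0.14 -0.74 0 0 0 -0.98; 0.14 -0.74 0 0 0 -0.98; 0.14 -0.74 0 0 0 -0.98; 0.14 -0.74 0 0 0 -0.98; 0.14 -0.74 0 0 0 -0.98; 0 0 0 0 0 0; 0 0 0 0 0 0", "gripper": 0.5}}

```text
time: 14.28
eef_pos: [0.6007, -0.2431, 0.2998]
tcp_rot: [0.994, 0.109, -0.001, -0.001]
contact_force: [0.4, 0.1, 0.5]
opening: 0.499
finger_force: 0.0
```

```bash
python3 - <<'E'
from h import *
c=cam("wrist")
cv2.imwrite("pics/w3.png",np.clip(c["color"]*1.5,0,255).astype(np.uint8))
s=get_state();print(s["time"],s["eef_pos"],s["tcp_rot"],s["opening"],np.degrees(2*np.arctan2(s["tcp_rot"][1],s["tcp_rot"][0])))
for P in([.602,-.2447,.189],[.646,-.2352,.189],[.558,-.2543,.189]): print(proj(c,P))
E
```

```text
14.325 [ 0.60078842 -0.24295403  0.30008598] [ 9.93996612e-01  1.09408906e-01 -4.42631747e-04 -4.80291119e-04] 0.49858606526060406 12.562488154823031
[[253.95724416 195.97175753]]
[[254.45777    144.93398396]]
[[253.60274204 241.69429938]]
```

View pics/w3.png

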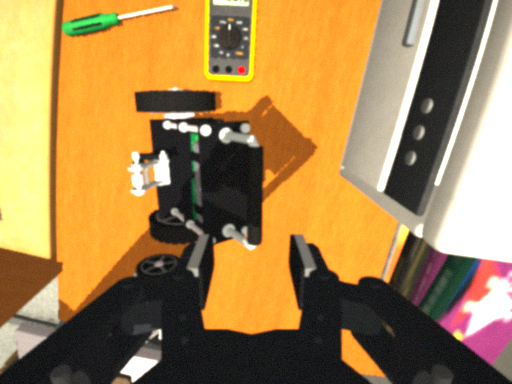

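The bar is at column ~257, rows 140–240, as predicted (254), and sits between the open fingers. I'll descend and grip it.

{"op": "jog_arm", "data": {"deltas": "0.06 -0.1 -0.5 0 0 0; 0 0 -1 0 0 0; 0 0 -1 0 0 0; 0 0 -1 0 0 0; 0 0 -0.8 0 0 0; 0 0 -0.6 0 0 0; 0 0 -0.6 0 0 0; 0 0 0 0 0 0; 0 0 0 0 0 0"}}

```text
time: 15.45
eef_pos: [0.6026, -0.2458, 0.1914]
tcp_rot: [0.994, 0.109, 0.0, 0.0]
contact_force: [0.3, 0.4, 0.4]
opening: 0.499
finger_force: 0.0
```

{"op": "jog_arm", "data": {"deltas": "0 0 0 0 0 0; 0 0 0 0 0 0; 0 0 0 0 0 0; 0 0 0 0 0 0; 0 0 0 0 0 0; 0 0 0 0 0 0", "gripper": 0, "squeeze": 30}}

```text
time: 16.2
eef_pos: [0.6025, -0.2457, 0.1916]
tcp_rot: [0.994, 0.109, 0.001, 0.0]
contact_force: [-1.4, 1.2, 4.8]
opening: 0.154
finger_force: 29.6
```

{"op": "jog_arm", "data": {"deltas": "-0.06 0.29 0.15 0 0 0; -0.06 0.29 0.14 0 0 0; -0.07 0.3 0.14 0 0 0; -0.07 0.3 0.13 0 0 0; -0.07 0.31 0.12 0 0 0; -0.07 0.31 0.12 0 0 0; -0.07 0.31 0.1 0 0 0; -0.07 0.32 0.1 0 0 0; -0.07 0.32 0.09 0 0 0; -0.07 0.33 0.09 0 0 0; 0 0 0 0 0 0"}}

```text
time: 17.58
eef_pos: [0.5887, -0.1833, 0.2155]
tcp_rot: [0.994, 0.109, 0.0, 0.0]
contact_force: [-0.1, -2.2, 6.0]
opening: 0.147
finger_force: 31.3
```

{"op": "jog_arm", "data": {"deltas": "-0.07 0.32 0.08 0 0 0; -0.07 0.33 0.07 0 0 0; -0.07 0.33 0.06 0 0 0; -0.07 0.33 0.06 0 0 0; -0.07 0.33 0.05 0 0 0; -0.07 0.33 0.04 0 0 0; -0.07 0.33 0.03 0 0 0; -0.07 0.34 0.02 0 0 0; -0.07 0.34 0.01 0 0 0; -0.07 0.34 0 0 0 0; 0 0 0 0 0 0; 0 0 0 0 0 0"}}

```text
time: 19.08
eef_pos: [0.5742, -0.1174, 0.2224]
tcp_rot: [0.994, 0.109, -0.001, -0.0]
contact_force: [-1.3, -1.2, 2.8]
opening: 0.154
finger_force: 31.7
```

```bash
python3 - <<'E'
from h import *
import pickle
d={n:cam(n) for n in("side","top")}; pickle.dump(d,open("c2.pkl","wb"))
S,T=d["side"],d["top"]
im=S["color"][160:280,150:310]
im=np.clip(cv2.resize(im,(800,600),interpolation=cv2.INTER_CUBIC)*1.6,0,255).astype(np.uint8)
cv2.imwrite("pics/s2.png",im)
s=get_state();print(s["eef_pos"],s["contact_force"],s["finger_force"])
X=np.array([.2132,-.977,0]);Y=np.array([.977,.2132,0]);O=np.array([.5821,-.1473,.05])-X*.031
for th in(.0,.08,-.08):
  x=X*np.cos(th)-np.array([0,0,np.sin(th)]);z=X*np.sin(th)+np.array([0,0,np.cos(th)])
  Oo=O+X*.05*th
  for k,p in dict(hub=(0,.095,0),handle=(0,0,.172),he=(0,.045,.172),deckR=(.028,.063,.123),deckF=(-.028,.063,.123),foot=(-.068+.084*np.sin(.257),0,.045-.084*np.cos(.257))).items():
    print(th,k,((proj(S,Oo+p[0]*x+p[1]*Y+p[2]*z)-[149.6,159.6])*5).round())
E
```

```text
[ 0.57423717 -0.11765846  0.22242323] [-1.37028053 -0.99617167  1.43834016] 31.661834120750427
0.0 hub [[462. 492.]]
0.0 handle [[385. 142.]]
0.0 he [[413. 195.]]
0.0 deckR [[378. 304.]]
0.0 deckF [[482. 274.]]
0.0 foot [[484. 395.]]
0.08 hub [[455. 494.]]
0.08 handle [[352. 151.]]
0.08 he [[380. 205.]]
0.08 deckR [[352. 315.]]
0.08 deckF [[456. 279.]]
0.08 foot [[482. 391.]]
-0.08 hub [[469. 490.]]
-0.08 handle [[418. 134.]]
-0.08 he [[447. 187.]]
-0.08 deckR [[404. 294.]]
-0.08 deckF [[507. 271.]]
-0.08 foot [[486. 398.]]
```

View pics/s2.png

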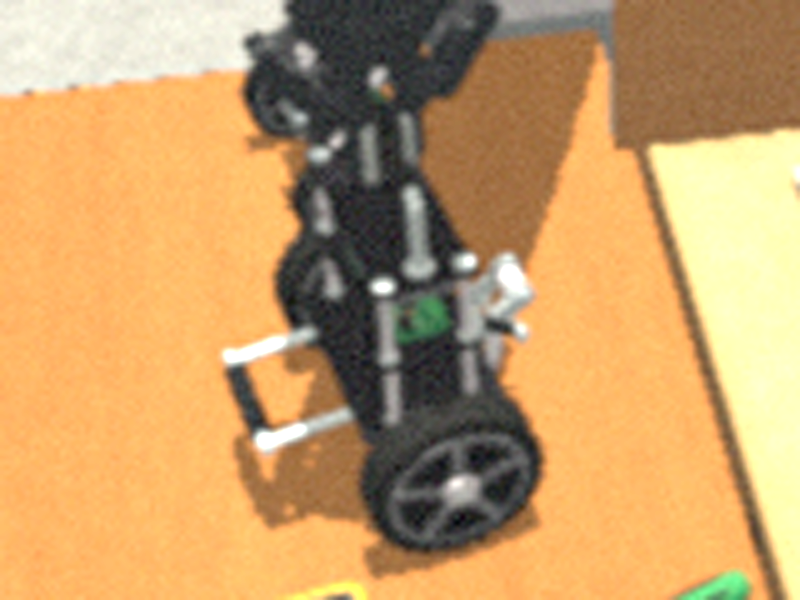

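The side crop shows the hub at (461,488), handle end at (412,190) and deck corners at about (378,292) and (475,268). That matches the model for zero tilt with both wheels on the desk. I'll let it settle briefly, then hand it in.

{"op": "jog_arm", "data": {"deltas": "0 0 0 0 0 0; 0 0 0 0 0 0; 0 0 0 0 0 0; 0 0 0 0 0 0; 0 0 0 0 0 0; 0 0 0 0 0 0"}}

```text
time: 19.92
eef_pos: [0.5743, -0.1176, 0.2225]
tcp_rot: [0.994, 0.109, -0.0, -0.0]
contact_force: [-3.4, -1.7, 1.5]
opening: 0.153
finger_force: 31.6
```

```bash
python3 -c "
from plant import ctrl,get_state
s=get_state();print(s['eef_pos'],s['finger_force'],s['contact_force']);print(ctrl.sign_off())"
```

```text
[ 0.57430131 -0.11764737  0.22245033] 31.606798768043518 [-3.39321172 -1.71876168  1.51331407]
the job is handed in; nothing more can be done
None
```

I handed the job in at about 20 s with the kickstand seen fully down before tipping and the balancer held upright and still by its handle (about 32 N grip, tilt near zero in the side view); the sign-off returned no verdict.

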